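# Check the goods cart's brake lever at the craft stall

## Task

Check the hand brake of the goods cart parked at the counter: with the outside of your fingers, press the red lever in towards the push bar until it comes up against its stop, short of the bar, and hold it there for about two seconds without forcing it. Then ease it back out with your fingers, not letting it snap back, and move clear. Do not grip the lever, and leave the push bar, the black lever and the things on the counter alone.

Things in the scene. Friction and masses are not known exactly. Their poses are not given: they have to be found in the camera images.
- cart: Goods cart, fixed in place. Its aluminium push bar is a level tube of 32 mm diameter, 490 mm long in its straight part, with its axis 150 mm above the counter. The origin is the middle of the bar's axis; y runs along the bar, x points level away from the robot (over the cart bed), z up. At both ends (y = +-280 mm) the tube bends down to the cart.
- brake_mount: Clamp on the push bar that carries the red brake lever. Origin on the bar's axis at the clamp's middle, axes parallel to the cart's. The clamp is 30 mm wide along the bar, 46 mm in diameter, and reaches 58 mm from the bar's axis towards -x. The red lever may sit on the left or the right half of the bar; the clamp is always at the lever's -y end. The clamp may be touched.
- brake_pivot (a point): The red lever's upright pivot axis, 45 mm from the bar's axis on the robot's side, at the bar's height. Its frame turns with the lever: y points along the lever to its free end, x across it towards the bar, z up. At rest y is turned 0.34 rad from the bar so that the free end stands out towards the robot; pressed in to the stop the angle is 0.06 rad.
- brake_press (a point): Point to press: the middle of the red sleeve's outer face (the face away from the bar, towards the robot), 105 mm from the pivot along the lever; it turns with the lever and has the frame of brake_pivot (push along +x). The red sleeve is 26 mm high (centred at the bar's height, 150 mm above the counter), 16 mm thick including the strip on its inner face, and runs from 50 to 145 mm from the pivot, with a 26 mm ball at 150 mm.
- brake (a joint): Angle of the red lever in rad: 0 at rest (sprung fully out), growing as it is pressed in, firm, slightly springy stop at 0.28 (beyond it the press point gives only about 1 mm for each 5 N more). A return spring: at the press point it takes about 3 N to start it and 9 N to reach the stop, where the press point has moved about 29 mm and the lever's end is still about 25 mm clear of the bar. It springs back hard if let go.
- brake_inner: Thin grey plastic strip, 90 x 20 x 4 mm, on the inner face (towards the bar) of the red lever; touching it counts as gripping the lever. Its origin is the lever's pivot; its axes are those of brake_pivot.
- tipper_mount: Clamp on the push bar that carries the other lever, of the same shape with a black sleeve (bed tipping release). To be left alone. Origin and axes as for brake_mount; the two clamps are 245 mm apart along the bar.
- tipper (a joint): Angle of the black lever in rad: 0 at rest, to be left there.
- bowl: Loose wooden bowl on the counter, 110 mm across and 50 mm high; origin at the centre of its underside. To be left alone.
- stick_cup: Loose wooden cup with sticks, 64 mm in diameter, 100 mm high; origin at the centre of its underside. To be left alone.
- copper_jar: Loose copper jar, 80 mm in diameter, 96 mm high; origin at the centre of its underside. To be left alone.

How it is judged:
On the way, in this order (a step that is already met when the one before it is completed fails the run):
1. the red lever is pressed up to its stop (past 0.25 rad) by the fingers and held there for at least 1.2 s (value of joint brake above 0.25 rad and contact force between the fingers and brake_mount above 3 N), for 1.2 s.
2. the red lever is back out (value of joint brake below 0.03 rad), for 0.2 s.
At the end, for the whole second after the job is handed in: The red lever is back out (below 0.03 rad), the black lever is at rest (below 0.03 rad), and the bowl, cup and jar are within 20 mm of where they stood (value of joint each of brake, tipper below 0.03 rad and distance of each of bowl, stick_cup, copper_jar from where it was at the start of the episode below 0.02 m); the robot touches nothing.
It fails at once if the red lever is forced (more than 40 N on it) (contact force between any of the fingers, the arm and brake_mount above 40 N).
It fails at once if the red lever is let snap back (faster than 3 rad/s) (velocity of joint brake below -3 rad/s).
It fails at once if the lever is gripped: its inner face is touched (contact force between the fingers and brake_inner above 0.5 N).
It fails at once if the push bar or cart is pushed on (more than 4 N) (contact force between any of the fingers, the arm and cart above 4 N).
It fails at once if the black lever is moved, or something on the counter is moved by more than 20 mm or lifted (value of joint tipper above 0.05 rad or distance of any of bowl, stick_cup, copper_jar from where it was at the start of the episode above 0.02 m).
It also fails if it takes over 42 s, if anything falls off the work surface, if the arm or the gripper's body presses on something with over 40 N, if the wrist force passes 120 N, or if a joint passes its speed limit or range.

## Robot

A 6-joint arm with a two-finger parallel gripper is mounted at the origin on the work surface. World frame = base frame: x ahead of the robot, y to its left, z up, the work surface at z = 0. Lengths are in m, angles in rad, forces in N, time in s.
With the tool pointing down it reaches from about 0.35 to 0.975 m from the base axis. Payload 4.9 kg.
Tool frame: the origin (TCP) lies midway between the tips of the shut fingers; the grasp point (between the pads) lies 19 mm behind it; x points along the fingers, z is the direction in which the jaws open and shut, and the axes are right-handed (so a half turn about x gives the same grasp; the last joint's range is limited). The gripper opens to 85 mm and grips with 20 to 120 N. Pads are 22 mm wide; open, the fingers measure 114 mm over their backs; the gripper's body (76 mm by 85 mm) begins 54 mm behind the grasp point. The pads swing forward as they close: fully open they stand 13 mm farther back than shut.
Start: joints at [1.224, 0.053, 1.613, -0, 1.476, -0.119], TCP at [0.141, 0.609, 0.231] pointing down, gripper open.
Joint ranges: [-3.01, 3.01], [-1.01, 2.22], [0.06, 2.58], [-1.02, 4.17], [0.09, 2.62], [-3.14, 3.14]. Speed limits (rad/s): [2.57, 2.57, 3.14, 3.14, 3.14, 3.14].

## Interface

Orientations are given as a unit quaternion [w, x, y, z].
In Python, from plant import state, cams, workorder, nets gives the robot as it stands.
- The arm moves only by the tool play_rows, never from a script. Its argument "motion" is a list of rows, each a list of 3 entries, a list of its own where there are three numbers: the closure, from -1 (fully open) to 1 (shut), then the shift along the world's x, y, z in m, then the turn about the world's z in rad. A call has 1 to 5 rows; each row is the pose to reach, as a shift and turn from the pose commanded when the call began; what a row does not reach only later rows make up. A row lasts 1/10 s, in which the tool goes at most 50 mm and 8.59 degrees, less where a joint would pass 70% of its speed; a pose out of reach is approached as far as the arm can. A call with a gripper value outside its range is refused whole. The fingers move at their own pace and stop on an object; the grip force is fixed at half the most. Time passes only in rows, so rows that repeat a pose let the fingers close. It gives the time, the measured TCP pose, the force and the opening at its end, in the units of the state.
- state(): the state, without advancing time (a new reading comes with each control period).
- cams.grab_frame(name): name is "side" or "top" or "wrist"; returns (picture, depth): 420x560x3 uint8, red, green, blue; 420x560 float32, m along the optical axis (not along the pixel's ray), 0 where there is no reading.
- cams.camera_info(name): a dict with "K" (3x3 intrinsics, pixels), "rvec" (rotation vector, rad) and "tvec" (3), from world to camera coordinates, as OpenCV has them. Camera axes: x right, y down, z forward; pixel columns grow to the right and rows downward; lengths in m; the calibration is good to about 2 mm. A picture is of the moment at which its call begins: read the wrist's pose just before it. camera_info takes no time and is no camera call; for the wrist camera it gives the pose at the moment of the call.
- workorder.job_done(): hands the job in, once; it reports no verdict.
Trained networks look in the newest picture that a camera, given by its name, has taken for a name from the list of things; names that differ only in an ending like _2 or _b are one class to them, and where a whole thing is asked for, a point or a joint stands for the part that bears it (a point fixed in the world has none). Each returns a list of dicts, best first, with "score" (0 to 1); they miss things now and then, are a little off and sometimes report something else, mostly with a low value. They report only what shows in the picture. A call takes as long as a camera call.
- nets.recognise(camera, target): "at" ([x, y, z] in m, in world coordinates, good to about 4 mm: the middle of the surface that is visible of it).
- nets.landmark_of(camera, target): "at" ([x, y, z] in m, in world coordinates, good to about 4 mm: a listed point, or the origin of a listed thing).
The state is a dict: "time": time; "joint_pos": joint angles; "joint_vel": joint speeds; "joint_efforts": joint torques, N m; "tool_pos": TCP position; "tool_rot": TCP orientation; "contact_force": force on the tool from outside, world axes, zero at the start; "ft_torque": the same for the moment, N m; "gripper_width": opening from 0.0 (shut) to 1.0 (fully open).
Only numpy, scipy, OpenCV 4.12 (cv2) and the standard library are available. Lean on these libraries where they do the work, as an engineer would, in place of code of your own. Each camera call takes 0.05 s, during which the arm holds its last target.

## Working session

There is one attempt and no reset: what is moved stays moved. The work goes in short steps, Python scripts to look and compute and a tool call to move; the robot and the scene stay as the last step left them, time stands still between calls to the robot, and variables do not carry over. Pictures are saved under pics/ and viewed, and the job is handed in when it is done.

Besides the shell and the picture viewer there is one more tool, called after "Emit:" by a JSON object that holds its "op" and its "data". play_rows: Moves the arm, as the interface text tells. Its arguments: {"type":"object","properties":{"motion":{"type":"array","items":{"type":"array"}}},"required":["motion"]}

```bash
mkdir -p pics; python3 - <<'E'
from plant import state,cams,workorder,nets
import cv2
s=state();print(s)
for c in ['side','top','wrist']:
    im,d=cams.grab_frame(c);cv2.imwrite(f'pics/{c}0.png',im[:,:,::-1])
    for t in ['brake_mount','brake_press','brake_pivot','tipper_mount','cart','bowl','stick_cup','copper_jar']:
        print(c,t,[(r['at'],round(r['score'],2)) for r in nets.landmark_of(c,t)[:2]])
print(state()['time'])
E
```

```text
{'time': 0.0, 'joint_pos': array([ 1.22401496e+00,  5.33345593e-02,  1.61429608e+00,  1.71732037e-07,
        1.47598350e+00, -1.18985134e-01]), 'joint_vel': array([-1.70174117e-03,  3.18415805e-05,  6.41687679e-04,  2.42644208e-04,
        5.42355232e-04, -5.93252871e-04]), 'joint_efforts': array([-1.25504866e-03, -3.93685198e+01, -3.70174706e+01, -2.47762700e-04,
        7.05985483e-03, -1.35787369e-05]), 'tool_pos': array([0.14092307, 0.60826975, 0.2300756 ]), 'tool_rot': array([ 0.55297764, -0.44030912,  0.55419443,  0.43955903]), 'contact_force': array([ 0.31801421, -0.0015456 , -0.53387359]), 'ft_torque': array([ 0.06840583, -0.02082741, -0.02202302]), 'gripper_width': 1.002610512380687}
side brake_mount [([0.6366, 0.1155, 0.1454], 0.93)]
side brake_press [([0.5655, 0.2246, 0.1453], 0.7)]
side brake_pivot [([0.5868, 0.1192, 0.1515], 0.86)]
side tipper_mount [([0.5936, -0.1311, 0.1486], 0.82)]
side cart [([0.6212, 0.0663, 0.1459], 0.81)]
side bowl [([0.3895, 0.0155, 0.0015], 0.63), ([0.3754, 0.2305, -0.0026], 0.49)]
side stick_cup [([0.3962, -0.1846, 0.0004], 0.82)]
side copper_jar [([0.3758, 0.2322, -0.005], 0.67)]
top brake_mount [([0.6344, 0.1117, 0.1461], 0.79)]
top brake_press [([0.5623, 0.2195, 0.1527], 0.96), ([0.6247, 0.0707, 0.1524], 0.27)]
top brake_pivot [([0.5888, 0.1157, 0.1519], 0.71)]
top tipper_mount [([0.5984, -0.1321, 0.1513], 0.67)]
top cart [([0.6275, 0.0689, 0.1527], 0.92)]
top bowl []
top stick_cup [([0.3896, -0.1879, -0.0019], 0.65)]
top copper_jar [([0.3731, 0.2293, -0.0002], 0.91)]
wrist brake_mount []
wrist brake_press []
wrist brake_pivot []
wrist tipper_mount []
wrist cart []
wrist bowl []
wrist stick_cup []
wrist copper_jar []
1.35
```

View pictures.

View pics/side0.png

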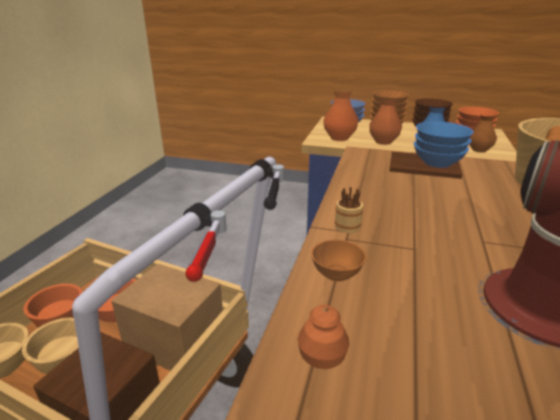

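View pics/top0.png

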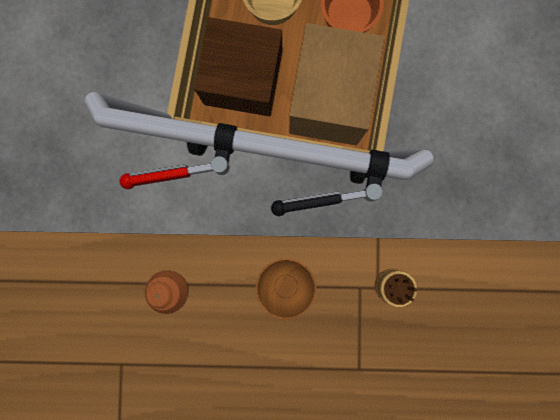

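```bash
cat > h.py <<'E'
import numpy as np,cv2
from plant import state,cams,workorder,nets
def pts(c):
    im,d=cams.grab_frame(c);i=cams.camera_info(c)
    K=np.array(i['K']);R=cv2.Rodrigues(np.array(i['rvec'],float))[0];t=np.array(i['tvec']).ravel()
    v,u=np.mgrid[:d.shape[0],:d.shape[1]]
    P=np.stack([(u-K[0,2])/K[0,0]*d,(v-K[1,2])/K[1,1]*d,d],-1)
    W=(P-t)@R
    W[d==0]=np.nan
    return im,W
E
python3 - <<'E'
from h import *
for c in ['top','side']:
    im,W=pts(c);h=im.astype(int)
    r=(h[...,0]>120)&(h[...,1]<50)&(h[...,2]<50)&(abs(W[...,2]-.15)<.03)
    q=W[r];print(c,r.sum(),q.min(0),q.max(0))
    # outline line fit
    y=q[:,1]
    for a in np.arange(.15,.29,.015):
        m=abs(y-a)<.006
        if m.sum()>3:print(round(a,3),m.sum(),np.percentile(q[m],[2,98],axis=0).round(4).tolist())
    g=(h.min(-1)>90)&(h.max(-1)-h.min(-1)<30)&(abs(W[...,2]-.155)<.02)&(W[...,0]>.55)
    q=W[g]
    for a in np.arange(-.18,.35,.05):
        m=abs(q[:,1]-a)<.006
        if m.sum()>3:print('bar',round(a,3),m.sum(),np.percentile(q[m],[2,50,98],axis=0).round(4).tolist())
E
```

```text
top 558 [0.5520167  0.17040098 0.15666399] [0.58368864 0.27812463 0.16700832]
0.18 60 [[0.5708, 0.1743, 0.1607], [0.5834, 0.1854, 0.1656]]
0.195 62 [[0.5678, 0.1892, 0.1616], [0.5801, 0.2007, 0.1652]]
0.21 56 [[0.5653, 0.205, 0.1615], [0.5767, 0.2155, 0.1659]]
0.225 59 [[0.5621, 0.2193, 0.1609], [0.575, 0.2306, 0.1662]]
0.24 59 [[0.5602, 0.2343, 0.1609], [0.5715, 0.2459, 0.1664]]
0.255 61 [[0.5567, 0.2492, 0.1613], [0.5693, 0.2606, 0.1662]]
0.27 86 [[0.5523, 0.2644, 0.158], [0.5717, 0.2754, 0.1654]]
bar -0.18 140 [[0.5739, -0.1856, 0.1425], [0.5903, -0.1799, 0.1611], [0.6099, -0.1744, 0.1667]]
bar -0.13 36 [[0.5501, -0.1336, 0.1645], [0.5546, -0.1273, 0.1673], [0.5609, -0.1241, 0.1696]]
bar -0.08 151 [[0.5868, -0.0857, 0.1557], [0.5995, -0.0799, 0.1647], [0.6154, -0.0743, 0.168]]
bar -0.03 146 [[0.5953, -0.0357, 0.1566], [0.6084, -0.0296, 0.1644], [0.6238, -0.0245, 0.1687]]
bar 0.02 154 [[0.6027, 0.0144, 0.1564], [0.6156, 0.0202, 0.1646], [0.6326, 0.0257, 0.1688]]
bar 0.07 148 [[0.6114, 0.0647, 0.1566], [0.6237, 0.07, 0.165], [0.6399, 0.0758, 0.1679]]
bar 0.12 112 [[0.5772, 0.1142, 0
[... 1192 characters left out ...]
0.0358, 0.1418], [0.5991, -0.0298, 0.161], [0.616, -0.0244, 0.1669]]
bar 0.02 59 [[0.6027, 0.0141, 0.1431], [0.6066, 0.0209, 0.16], [0.6245, 0.0253, 0.1666]]
bar 0.07 70 [[0.6102, 0.0648, 0.1439], [0.6155, 0.0705, 0.1608], [0.633, 0.0757, 0.1663]]
bar 0.12 80 [[0.5764, 0.1146, 0.139], [0.5821, 0.1214, 0.1663], [0.6519, 0.1259, 0.1683]]
bar 0.17 108 [[0.589, 0.1642, 0.1437], [0.6309, 0.1696, 0.16], [0.6473, 0.1757, 0.1663]]
bar 0.22 132 [[0.58, 0.2146, 0.1416], [0.6387, 0.2204, 0.1605], [0.6572, 0.2256, 0.1665]]
bar 0.27 143 [[0.6421, 0.2645, 0.1453], [0.6473, 0.2699, 0.1608], [0.6658, 0.2757, 0.1667]]
bar 0.32 269 [[0.6506, 0.3143, 0.1413], [0.6587, 0.3209, 0.1583], [0.6799, 0.3259, 0.1658]]
```

```bash
python3 - <<'E'
from h import *
from scipy.spatial.transform import Rotation as R
s=state();w,x,y,z=s['tool_rot'];M=R.from_quat([x,y,z,w]).as_matrix();print(M.round(3))
print('yaw of tool z',np.arctan2(M[1,2],M[0,2]),'tool y',np.arctan2(M[1,1],M[0,1]),s['tool_pos'],s['time'])
E
```

```text
[[-0.    -0.974  0.226]
 [-0.     0.226  0.974]
 [-1.    -0.    -0.   ]]
yaw of tool z 1.3430067257207567 tool y 2.913803052522437 [0.14112949 0.60882798 0.23127883] 1.45
```

Emit:
{"op": "play_rows", "data": {"motion": [[1,[0.028,-0.03,0],-0.1],[1,[0.056,-0.06,0],-0.2],[1,[0.084,-0.09,0],-0.3],[1,[0.112,-0.12,0],-0.4],[1,[0.14,-0.15,0],-0.5]]}}

```text
time: 1.95
tool_pos: [0.282, 0.4576, 0.2315]
tool_rot: [0.646, -0.288, 0.646, 0.288]
contact_force: [0.6, 1.0, 0.3]
gripper_width: 0.145
```

Emit:
{"op": "play_rows", "data": {"motion": [[1,[0.028,-0.03,0],-0.1],[1,[0.056,-0.06,0],-0.2],[1,[0.084,-0.09,0],-0.3],[1,[0.112,-0.12,0],-0.4],[1,[0.14,-0.15,0],-0.5]]}}

```text
time: 2.45
tool_pos: [0.4221, 0.3075, 0.2316]
tool_rot: [0.697, -0.119, 0.697, 0.119]
contact_force: [0.1, 1.3, 0.2]
gripper_width: -0.001
```

Emit:
{"op": "play_rows", "data": {"motion": [[1,[0.028,-0.03,0],-0.1],[1,[0.056,-0.06,0],-0.2],[1,[0.084,-0.088,0],-0.3],[1,[0.084,-0.088,0],-0.36],[1,[0.084,-0.088,0],-0.36]]}}

```text
time: 2.95
tool_pos: [0.5058, 0.2199, 0.2312]
tool_rot: [0.707, 0.007, 0.707, -0.007]
contact_force: [-0.2, 0.5, -0.4]
gripper_width: -0.002
```

Emit:
{"op": "play_rows", "data": {"motion": [[1,[0,0,-0.035],0],[1,[0,0,-0.07],0],[1,[0,0,-0.103],0],[1,[0,0,-0.103],0]]}}

```text
time: 3.35
tool_pos: [0.5008, 0.2204, 0.1226]
tool_rot: [0.703, 0.004, 0.711, -0.006]
contact_force: [0.4, -0.5, -0.1]
gripper_width: 0.0
```

```bash
python3 - <<'E'
from h import *
s=state();print(s['tool_pos'],s['contact_force'])
for c in ['top','side']:
    im,d=cams.grab_frame(c);cv2.imwrite(f'pics/{c}1.png',im[...,::-1])
    print([(r['at'],r['score']) for r in nets.landmark_of(c,'brake_press')])
E
```

```text
[0.50075544 0.22037681 0.12264816] [ 0.38122307 -0.46367108 -0.11808598]
[([0.561, 0.2194, 0.1487], 0.94)]
[([0.5633, 0.2228, 0.1489], 0.85)]
```

View pics/top1.png

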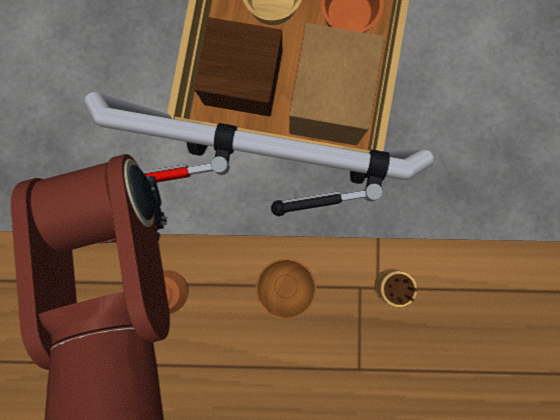

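View pics/side1.png

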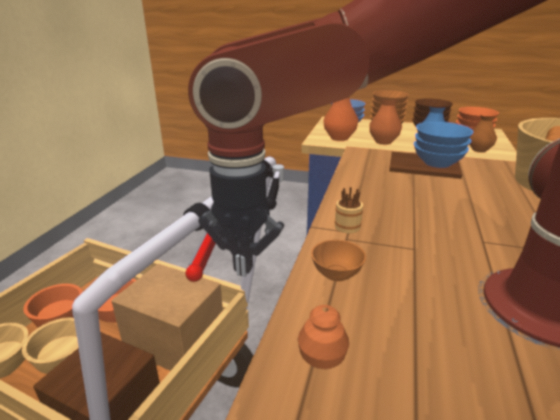

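```bash
python3 - <<'E'
import cv2
im=cv2.imread('pics/side1.png')[140:300,170:310]
cv2.imwrite('pics/z1.png',cv2.resize(im,None,fx=3.6,fy=3.6,interpolation=cv2.INTER_CUBIC))
from h import *
s=state();print(s['tool_pos'],s['tool_rot'])
E
```

```text
[0.50645637 0.22161848 0.13094499] [ 0.70844753  0.00603234  0.70571845 -0.00521423]
```

View pics/z1.png

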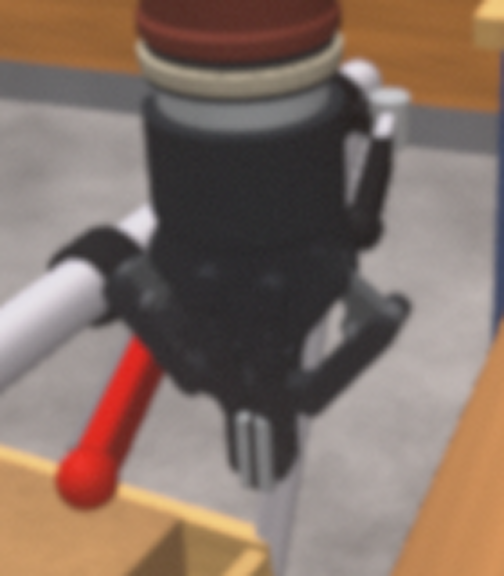

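Emit:
{"op": "play_rows", "data": {"motion": [[1,[0.01,0,0.01],0],[1,[0.02,0,0.01],0],[1,[0.03,0,0.01],0],[1,[0.03,0,0.01],0],[1,[0.03,0,0.01],0]]}}

```text
time: 4.05
tool_pos: [0.5354, 0.2207, 0.1381]
tool_rot: [0.707, 0.006, 0.707, -0.006]
contact_force: [0.7, -0.2, 0.3]
gripper_width: -0.001
```

Emit:
{"op": "play_rows", "data": {"motion": [[1,[0.003,0,0],0],[1,[0.006,0,0],0],[1,[0.009,0,0],0],[1,[0.012,0,0],0],[1,[0.012,0,0],0]]}}

```text
time: 4.55
tool_pos: [0.5471, 0.2208, 0.1382]
tool_rot: [0.707, 0.006, 0.707, -0.006]
contact_force: [-0.4, 0.6, -0.4]
gripper_width: -0.001
```

Emit:
{"op": "play_rows", "data": {"motion": [[1,[0.002,0,0],0],[1,[0.004,0,0],0],[1,[0.006,0,0],0],[1,[0.008,0,0],0],[1,[0.008,0,0],0]]}}

```text
time: 5.05
tool_pos: [0.5547, 0.2212, 0.1379]
tool_rot: [0.707, 0.006, 0.708, -0.006]
contact_force: [-4.2, 3.0, 0.8]
gripper_width: 0.001
```

Emit:
{"op": "play_rows", "data": {"motion": [[1,[0.003,0,0],0],[1,[0.006,0,0],0],[1,[0.009,0,0],0],[1,[0.012,0,0],0],[1,[0.012,0,0],0]]}}

```text
time: 5.55
tool_pos: [0.5661, 0.2219, 0.1378]
tool_rot: [0.706, 0.006, 0.708, -0.005]
contact_force: [-7.1, 3.6, 0.9]
gripper_width: 0.007
```

Emit:
{"op": "play_rows", "data": {"motion": [[1,[0.002,0,0],0],[1,[0.004,0,0],0],[1,[0.006,0,0],0],[1,[0.006,0,0],0]]}}

```text
time: 5.95
tool_pos: [0.5716, 0.2223, 0.1378]
tool_rot: [0.706, 0.007, 0.709, -0.005]
contact_force: [-8.3, 5.6, 2.0]
gripper_width: 0.001
```

```bash
python3 - <<'E'
from h import *
im,W=pts('side');cv2.imwrite('pics/side2.png',im[...,::-1]);h=im.astype(int)
r=(h[...,0]>120)&(h[...,1]<50)&(h[...,2]<50)&(abs(W[...,2]-.15)<.03)
q=W[r];print(r.sum(),q.min(0),q.max(0))
for a in np.arange(.18,.29,.01):
    m=abs(q[:,1]-a)<.005
    if m.sum()>3:print(round(a,3),m.sum(),np.percentile(q[m],[2,98],axis=0).round(4).tolist())
s=state();print(s['contact_force'],s['tool_pos'],s['time'])
E
```

```text
322 [0.58361013 0.22269433 0.14723523] [0.60199268 0.28455576 0.17184466]
0.22 6 [[0.5903, 0.2227, 0.1622], [0.5942, 0.2245, 0.1638]]
0.23 25 [[0.5863, 0.226, 0.1585], [0.5949, 0.2343, 0.168]]
0.24 37 [[0.5868, 0.2355, 0.1567], [0.5949, 0.2448, 0.1641]]
0.25 38 [[0.5874, 0.2451, 0.1557], [0.5951, 0.2547, 0.1636]]
0.26 46 [[0.5873, 0.2554, 0.1539], [0.5972, 0.2645, 0.1635]]
0.27 54 [[0.5838, 0.2653, 0.1507], [0.5961, 0.2748, 0.1632]]
0.28 116 [[0.5847, 0.2755, 0.1476], [0.6004, 0.2844, 0.1615]]
[-8.31888417  5.91398255  2.22089014] [0.57153884 0.22224886 0.1378149 ] 6.0
```

View pics/side2.png

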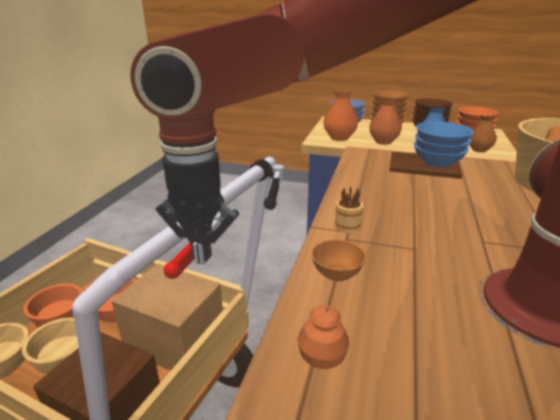

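Emit:
{"op": "play_rows", "data": {"motion": [[1,[0.002,0,0],0],[1,[0.004,0,0],0],[1,[0.004,0,0],0]]}}

```text
time: 6.3
tool_pos: [0.5754, 0.2223, 0.1378]
tool_rot: [0.705, 0.007, 0.709, -0.005]
contact_force: [-8.7, 4.4, 2.8]
gripper_width: -0.0
```

Emit:
{"op": "play_rows", "data": {"motion": [[1,[0.002,0,0],0],[1,[0.002,0,0],0]]}}

```text
time: 6.5
tool_pos: [0.5769, 0.2223, 0.1378]
tool_rot: [0.705, 0.007, 0.709, -0.005]
contact_force: [-11.1, 4.8, 2.6]
gripper_width: -0.001
```

Emit:
{"op": "play_rows", "data": {"motion": [[1,[0.001,0,0],0],[1,[0.001,0,0],0]]}}

```text
time: 6.7
tool_pos: [0.5769, 0.2223, 0.1378]
tool_rot: [0.704, 0.006, 0.71, -0.005]
contact_force: [-14.2, 4.9, 6.1]
gripper_width: 0.0
```

```bash
python3 - <<'E'
from h import *
im,W=pts('side');h=im.astype(int)
r=(h[...,0]>120)&(h[...,1]<50)&(h[...,2]<50)&(abs(W[...,2]-.15)<.03)
q=W[r]
for a in np.arange(.23,.29,.01):
    m=abs(q[:,1]-a)<.005
    if m.sum()>3:print(round(a,3),m.sum(),np.percentile(q[m],[2,98],axis=0).round(4).tolist())
print(nets.landmark_of('side','brake_press'))
s=state();print(s['contact_force'],s['tool_pos'],s['time'])
E
```

```text
0.23 31 [[0.5918, 0.2252, 0.1534], [0.6003, 0.2349, 0.1689]]
0.24 54 [[0.5926, 0.2351, 0.1487], [0.6012, 0.2448, 0.1643]]
0.25 53 [[0.5935, 0.2457, 0.1478], [0.6014, 0.2546, 0.1634]]
0.26 57 [[0.5948, 0.255, 0.1492], [0.6038, 0.2647, 0.1638]]
0.27 56 [[0.5916, 0.2657, 0.1494], [0.6034, 0.2746, 0.1636]]
0.28 110 [[0.593, 0.2754, 0.1469], [0.6079, 0.284, 0.1618]]
[]
[-13.11781749   4.5588813    5.53846472] [0.57693664 0.22230992 0.13779839] 6.8
```

Emit:
{"op": "play_rows", "data": {"motion": [[1,[0,0,0],0],[1,[0,0,0],0],[1,[0,0,0],0],[1,[0,0,0],0],[1,[0,0,0],0]]}}

```text
time: 7.3
tool_pos: [0.5769, 0.2223, 0.1378]
tool_rot: [0.704, 0.006, 0.71, -0.005]
contact_force: [-14.4, 5.3, 5.9]
gripper_width: -0.001
```

Emit:
{"op": "play_rows", "data": {"motion": [[1,[0,0,0],0],[1,[0,0,0],0],[1,[0,0,0],0],[1,[0,0,0],0],[1,[0,0,0],0]]}}

```text
time: 7.8
tool_pos: [0.5769, 0.2223, 0.1378]
tool_rot: [0.704, 0.006, 0.71, -0.005]
contact_force: [-13.5, 5.8, 5.2]
gripper_width: -0.001
```

Emit:
{"op": "play_rows", "data": {"motion": [[1,[0,0,0],0],[1,[0,0,0],0],[1,[0,0,0],0],[1,[0,0,0],0],[1,[0,0,0],0]]}}

```text
time: 8.3
tool_pos: [0.5769, 0.2223, 0.1378]
tool_rot: [0.704, 0.006, 0.71, -0.005]
contact_force: [-14.3, 5.3, 5.8]
gripper_width: 0.0
```

Emit:
{"op": "play_rows", "data": {"motion": [[1,[-0.002,0,0],0],[1,[-0.005,0,0],0],[1,[-0.008,0,0],0],[1,[-0.011,0,0],0],[1,[-0.014,0,0],0]]}}

```text
time: 8.8
tool_pos: [0.5646, 0.2218, 0.1377]
tool_rot: [0.706, 0.006, 0.708, -0.005]
contact_force: [-6.7, 4.0, 0.4]
gripper_width: -0.001
```

Emit:
{"op": "play_rows", "data": {"motion": [[1,[-0.003,0,0],0],[1,[-0.006,0,0],0],[1,[-0.009,0,0],0],[1,[-0.012,0,0],0],[1,[-0.014,0,0],0]]}}

```text
time: 9.3
tool_pos: [0.5518, 0.22, 0.1378]
tool_rot: [0.707, 0.005, 0.707, -0.007]
contact_force: [-2.2, -2.9, -0.5]
gripper_width: -0.003
```

Emit:
{"op": "play_rows", "data": {"motion": [[1,[-0.002,0,0],0],[1,[-0.004,0,0],0],[1,[-0.006,0,0],0],[1,[-0.008,0,0],0],[1,[-0.01,0,0],0]]}}

```text
time: 9.8
tool_pos: [0.5428, 0.2213, 0.1391]
tool_rot: [0.708, 0.006, 0.706, -0.006]
contact_force: [0.3, -0.6, 1.0]
gripper_width: 0.003
```

Eased out; now clear away from the lever and up.

Emit:
{"op": "play_rows", "data": {"motion": [[1,[-0.02,0,0],0],[1,[-0.04,0,0],0],[1,[-0.04,0,0.03],0],[1,[-0.06,0,0.06],0],[1,[-0.08,0,0.09],0]]}}

```text
time: 10.3
tool_pos: [0.4618, 0.221, 0.2296]
tool_rot: [0.707, 0.006, 0.707, -0.006]
contact_force: [1.3, 0.8, -0.2]
gripper_width: -0.001
```

Emit:
{"op": "play_rows", "data": {"motion": [[1,[-0.02,0.03,0.01],0],[1,[-0.04,0.06,0.02],0],[1,[-0.06,0.09,0.02],0],[1,[-0.06,0.09,0.02],0],[1,[-0.06,0.09,0.02],0]]}}

```text
time: 10.8
tool_pos: [0.402, 0.3114, 0.2487]
tool_rot: [0.708, 0.006, 0.707, -0.005]
contact_force: [-0.2, 0.1, 0.6]
gripper_width: 0.002
```

```bash
python3 - <<'E'
from h import *
im,W=pts('side');cv2.imwrite('pics/side3.png',im[...,::-1]);h=im.astype(int)
for t in ['brake_press','bowl','stick_cup','copper_jar']: print(t,[(r['at'],r['score']) for r in nets.landmark_of('side',t)[:2]])
r=(h[...,0]>120)&(h[...,1]<50)&(h[...,2]<50)&(abs(W[...,2]-.15)<.03)
q=W[r]
for a in (.18,.21,.24,.255):
    m=abs(q[:,1]-a)<.006
    if m.sum()>3:print(round(a,3),m.sum(),np.percentile(q[m],[2,98],axis=0).round(4).tolist())
s=state();print(s['contact_force'],s['tool_pos'],s['time'])
E
```

```text
brake_press [([0.5627, 0.2217, 0.1473], 0.96), ([0.3759, 0.2313, -0.0034], 0.2)]
bowl [([0.3876, 0.0152, -0.001], 0.8)]
stick_cup [([0.3919, -0.1853, 0.0009], 0.74), ([0.5859, 0.1221, 0.1501], 0.72)]
copper_jar [([0.3753, 0.2294, -0.0033], 0.92)]
0.18 13 [[0.5697, 0.1797, 0.1584], [0.5783, 0.1858, 0.1637]]
0.21 29 [[0.5654, 0.2044, 0.1585], [0.5734, 0.2156, 0.1639]]
0.24 34 [[0.559, 0.2361, 0.1587], [0.5686, 0.2457, 0.1641]]
0.255 43 [[0.5569, 0.2501, 0.1519], [0.5666, 0.2609, 0.164]]
[-0.1347598  -0.21009596 -0.40947453] [0.40270564 0.31012127 0.2481466 ] 11.05
```

View pics/side3.png

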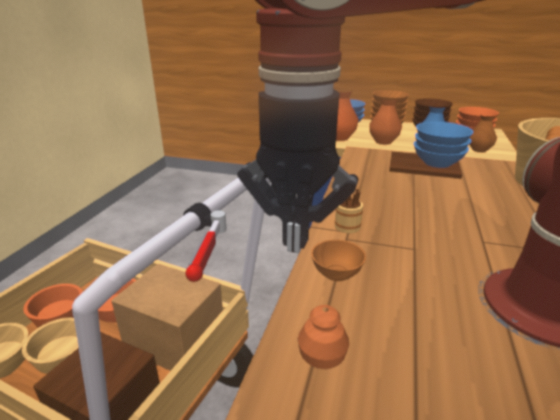

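The picture shows the red lever back out (ball at about pixel (194,272), as at the start). The gripper is clear of everything, and the bowl, cup and jar are where they were.

```bash
python3 -c "
from plant import workorder;print(workorder.job_done())"
```

```text
the job is handed in; nothing more can be done
None
```

I pressed the red brake lever in to its stop with the backs of the shut fingers, held it there, eased it back out and moved clear. The job is handed in; it reports no verdict.

- **Press and hold:** the fingers stopped moving at about 14 N, and the lever's angle in the depth picture matched the stop (about 0.10 rad to the world y axis, as expected there). I held it about 1.6–1.8 s, slightly under the two seconds asked for but over the 1.2 s that is judged. The total force on the tool reached about 16 N.
- **Easing out:** I backed out at about 30 mm/s, and the fingers stayed on the lever until it was nearly at rest.
- **Last checks:** the press point is back within about 3 mm of where it started. The bowl, cup and jar read within about 5 mm of their starting places, which is the networks' accuracy. The force on the tool was about zero with the gripper clear.
- **Not checked:** I did not measure the black lever's angle. The fingers never went near it, but the gripper hid most of it in the last picture.
- **Disagreements:** the side-camera network found no press point during the hold, because the gripper hid it. In the last look it also gave a second, false hit for the cup at the red lever's pivot. While pressing there was also an unexplained sideways force of about 5 N, which I took to be friction.

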